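# Slot the keyed plaster core into a tight row of moulds

### The job

Take the tall plaster core with the narrow foot out of its drying stand and put it away in the wooden rack, between the two middle moulds: there is too little room, so nudge these two apart first, for instance with the core's foot, until the core will pass (each slides outwards until it meets a rubber buffer). Then slide the core down until its foot stands on the rack's board, upright, square to the row and about level with the moulds front to back, and let go. Plaster chips easily, so press only gently on the moulds and the rack, by feel, and leave everything else on the table alone.

Things in the scene. Friction and masses are not known exactly. Their poses are not given: they have to be found in the camera images.
- core: Off-white plaster slab, 66 (its x) x 36 thick (y) x 100 mm tall (z), about 240 g. Its lower edge is a narrow centred foot, 10 thick, 15 high, over the full 66 mm. Square shoulders above: 30 mm thick to 19 mm up, then 36 mm. Same turned half round. Origin: centre of the foot's underside. Grasp from above across the 36 mm, 70 to 90 mm above the origin.
- stand: Fixed light wooden board, 110 (x) x 90 mm (y), origin: centre of its underside, on the table. The core stands upright in its groove along x, 14 mm wide; the groove's floor is 10 mm, its lips 23 mm above the table.
- rack: Fixed wooden rack. Origin: centre of its underside, on the table; x is front to back, y along the row. Board 130 (x) x 250 mm (y), upper face at 12 mm; end cheeks to 58 mm. Four plaster moulds in a row along y, 100 mm long in x, centred on the rack in x. The outer two are fixed, 54 mm high, inner faces 77 mm from the origin; the middle two slide along y.
- mould_l_edge (a point): Sliding middle mould on the rack's +y side, 45 mm wide: the middle of the upper edge of its inner face, 57 mm above the table; axes as the rack's. It drags with about 2.5 N and stays where left. It slides 3 to 12 mm outwards from its start until a hidden stiff rubber buffer, whose place is not known (not centred on the rack), only felt.
- mould_r_edge (a point): The same point of the other sliding middle mould, on the rack's -y side; it behaves alike. The gap between the two is 14 to 32 mm at first and 38.5 mm when both are against their buffers: 2.5 mm more than the core.
Mind the look-alikes: they are no part of the job. What is shaped like the core but green or pink is not meant.

How it is judged:
On the way:
1. the two middle moulds stand at least 35 mm apart while the core is still clear of the rack's board (y of mould_l_edge in the frame of mould_r_edge above 0.035 m and z of core in the frame of rack above 0.022 m), for 0.1 s.
At the end, for the whole second after the job is handed in: The core stands between the two middle moulds with its foot on the rack's board (within 3.5 mm), upright and square to the row within 0.08 rad, within 15 mm of the rack's middle front to back, at rest and released (x of core in the frame of rack between -0.015 and 0.015 m and z of core in the frame of rack between 0.008 and 0.0155 m and y of core in the frame of mould_l_edge below -0.012 m and y of core in the frame of mould_r_edge above 0.012 m and angle between core's own z axis and vertical below 0.08 rad and angle between the y axis of core and the y axis of rack, either way round below 0.08 rad and linear speed of core below 0.01 m/s and contact force between the fingers and core below 0.1 N); the robot touches nothing.
It fails at once if more than 25 N on one of the middle moulds (contact force between anything else and mould_l above 25 N or contact force between anything else and mould_r above 25 N).
It fails at once if the core or the robot strikes or presses the rack with more than 25 N (contact force between any of core, the arm, the fingers and rack above 25 N).
It fails at once if something else on the table is moved by more than 30 mm (distance of any of slip_cup, bowl, plain_slab, batten, modelling_tool, slip_brush, clay_lump from where it was at the start of the episode above 0.03 m).
It also fails if it takes over 51 s, if anything falls off the work surface, if the arm or the gripper's body presses on something with over 40 N, if the wrist force passes 120 N, or if a joint passes its speed limit or range.

### The arm

A 7-joint arm with a two-finger parallel gripper is mounted at the origin on the work surface. World frame = base frame: x ahead of the robot, y to its left, z up, the work surface at z = 0. Lengths are in m, angles in rad, forces in N, time in s.
With the tool pointing down it reaches from about 0.4 to 0.85 m from the base axis. Payload 10.4 kg.
Tool frame: the origin (TCP) lies midway between the tips of the shut fingers; the grasp point (between the pads) lies 19 mm behind it (manip.pinch_z is the distance from the TCP to the grasp point, in m); y points along the fingers, x is the direction in which the jaws open and shut, and the axes are right-handed (so a half turn about y gives the same grasp; the last joint's range is limited). The gripper opens to 85 mm and grips with 20 to 120 N. Pads are 22 mm wide; open, the fingers measure 114 mm over their backs; the gripper's body (76 mm by 85 mm) begins 54 mm behind the grasp point. The pads swing forward as they close: fully open they stand 13 mm farther back than shut.
Start: joints at [-1.221, 0.332, -0.065, 1.46, 0.022, 1.35, -0.088], TCP at [0.228, 0.582, 0.231] pointing down, gripper open.
Joint ranges: [-2.6, 2.6], [-0.5, 2.12], [-1.47, 1.34], [0.16, 2.42], [-1.27, 4.41], [0.06, 2.06], [-2.6, 2.6]. Speed limits (rad/s): [2.22, 2.22, 2.79, 2.79, 3.14, 3.14, 3.14].

### API

Orientations are given as a unit quaternion [x, y, z, w].
In Python, from workcell import manip gives the robot as it stands.
- The arm moves only by the shell command python3 -m pendant 'ROWS' [OPENING] [FORCE]. ROWS is a JSON object of lists of equal length, an entry for each row: "offset": the shift along the tool's x, y, z scaled (see below), a list of three; "turn": the turn, a rotation vector about the tool's x, y, z scaled (see below), a list of three. A call has 1 to 12 rows; each row is the pose to reach, as a shift and turn from the pose measured when the call began, along the tool's axes at that moment; what a row does not reach only later rows make up. The controller multiplies each number of a shift by 200 mm and each number of a turn by 45 degrees. A row lasts 1/8 s, in which the tool goes at most 62.5 mm and 10.7 degrees, less where a joint would pass 70% of its speed; a pose out of reach is approached as far as the arm can. A call with a number of a shift or a turn outside -1 to 1 is refused whole. A call with a gripper value outside its range is refused whole. OPENING is the opening in per cent of the stroke, from 0 (shut) to 100 (fully open), set as the call begins (- or left out, the last holds). The fingers move at their own pace and stop on an object; FORCE is the grip in N (left out, the last holds). Time passes only in rows, so rows that repeat a pose let the fingers close. It gives the time, the measured TCP pose, the force and the opening at its end, in the units of the state.
- manip.get_obs(): the state, without advancing time (a new reading comes with each control period).
- manip.camera(name): name is "side" or "top" or "wrist"; returns (picture, depth): 384x512x3 uint8, red, green, blue; 384x512 float32, m along the optical axis (not along the pixel's ray), 0 where there is no reading.
- manip.camera_model(name): a dict with "intrinsics" (3x3 intrinsics, pixels), "R" (3x3) and "t" (3): a world point X has camera coordinates R X + t; the wrist camera has in their place "tool_from_camera" (4x4, takes a point from camera to tool coordinates, whose origin is the TCP and whose axes are the tool frame's). Camera axes: x right, y down, z forward; pixel columns grow to the right and rows downward; lengths in m; the calibration is good to about 2 mm. A picture is of the moment at which its call begins: read the wrist's pose just before it. camera_model takes no time and is no camera call.
- manip.hand_in(): hands the job in, once; it reports no verdict.
The state is a dict: "clock": time; "joint_pos": joint angles; "joint_velocities": joint speeds; "tau": joint torques, N m; "position": TCP position; "ee_rot": TCP orientation; "ft_force": force on the tool from outside, world axes, zero at the start; "torque": the same for the moment, N m; "grip_width": opening from 0.0 (shut) to 1.0 (fully open).
Only numpy, scipy, OpenCV 4.12 (cv2) and the standard library are available. Lean on these libraries where they do the work, as an engineer would, in place of code of your own. Each camera call takes 0.05 s, during which the arm holds its last target. There are 200 camera calls.

## Working session

There is one attempt and no reset: what is moved stays moved. The work goes in short steps, Python scripts to look and compute and a shell command to move; the robot and the scene stay as the last step left them, time stands still between calls to the robot, and variables do not carry over. Pictures are saved under pics/ and viewed, about 8 in all and at most 12, crops included, and the job is handed in when it is done.

```bash
mkdir -p pics; ls; python3 - <<'E'
from workcell import manip
import cv2, numpy as np
o=manip.get_obs(); print({k:np.round(v,3).tolist() for k,v in o.items()})
for n in("top","side"):
    p,d=manip.camera(n); cv2.imwrite(f"pics/{n}0.png",p[:,:,::-1]); np.savez(f"{n}0.npz",p=p,d=d)
    m=manip.camera_model(n); print(n,{k:np.round(v,3).tolist() for k,v in m.items()})
print(manip.camera_model("wrist"),manip.pinch_z)
a=cv2.imread("pics/top0.png");cv2.imwrite("pics/t0.png",cv2.resize(a,(800,600),interpolation=cv2.INTER_CUBIC))
E
```

```text
pics
{'clock': 0.0, 'joint_pos': [-1.221, 0.333, -0.065, 1.461, 0.022, 1.35, -0.088], 'joint_velocities': [-0.001, 0.001, 0.001, 0.0, 0.001, -0.002, 0.001], 'tau': [-0.0, -62.546, 0.049, -39.161, 0.016, 0.01, 0.0], 'position': [0.228, 0.582, 0.23], 'ee_rot': [0.584, 0.398, -0.399, -0.584], 'ft_force': [-0.298, -1.0, 0.064], 'torque': [-0.015, 0.048, 0.009], 'grip_width': 1.003}
top {'intrinsics': [[369.955, 0.0, 247.235], [0.0, 369.955, 190.817], [0.0, 0.0, 1.0]], 'R': [[0.028, -1.0, -0.009], [-0.995, -0.027, -0.094], [0.093, 0.011, -0.996]], 't': [0.102, 0.556, 0.853]}
side {'intrinsics': [[368.736, 0.0, 252.822], [0.0, 368.736, 194.748], [0.0, 0.0, 1.0]], 'R': [[-0.987, -0.16, -0.014], [-0.101, 0.685, -0.722], [0.125, -0.711, -0.692]], 't': [0.591, 0.018, 0.796]}
{'intrinsics': array([[266.62084325,   0.        , 252.8773999 ],
       [  0.        , 266.62084325, 188.28168817],
       [  0.        ,   0.        ,   1.        ]]), 'tool_from_camera': array([[ 9.99999917e-01,  2.95161776e-04,  2.81068794e-04,
        -4.69037163e-05],
       [-1.72257867e-04, -3.18922543e-01,  9.47780767e-01,
        -1.43169056e-01],
       [ 3.69387829e-04, -9.47780736e-01, -3.18922466e-01,
         8.30835124e-02],
       [ 0.00000000e+00,  0.00000000e+00,  0.00000000e+00,
         1.00000000e+00]])} 0.0187
```

View pics/t0.png

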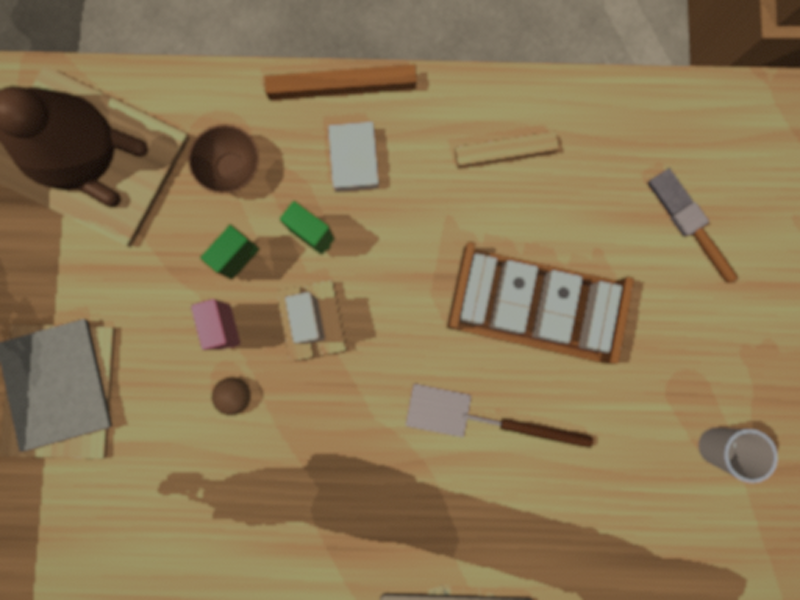

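View pics/side0.png

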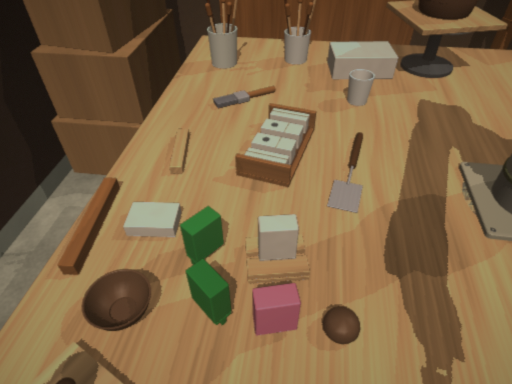

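Candidates (px in the 800x600 top view): off-white upright slab in the stand (302,318) fits. Rejected: green upright slabs (230,250) and (306,226), the pink one (213,324), and the flat white plain slab (353,155). Next I measure the core, stand and rack, with a close crop.

```bash
cat > h.py <<'E'
import numpy as np, cv2
from workcell import manip
from scipy.spatial.transform import Rotation as Ro
def model(n,o=None):
    m=manip.camera_model(n); K=np.array(m["intrinsics"])
    if n=="wrist":
        T=np.array(m["tool_from_camera"]); R=Ro.from_quat(o["ee_rot"]).as_matrix()
        return K,R@T[:3,:3],R@T[:3,3]+np.array(o["position"])
    R=np.array(m["R"]); return K,R.T,-R.T@np.array(m["t"])
def ray(K,Rw,c,uv,z):
    uv=np.atleast_2d(uv).astype(float); r=np.c_[uv,np.ones(len(uv))]@np.linalg.inv(K).T@Rw.T
    return c+r*((z-c[2])/r[:,2])[:,None]
def cloud(K,Rw,c,d):
    v,u=np.mgrid[:d.shape[0],:d.shape[1]]
    r=np.stack([u,v,np.ones_like(u)],-1)@np.linalg.inv(K).T
    return (r*d[...,None])@Rw.T+c
def rect(mask,K,Rw,c,z):
    cs,_=cv2.findContours(mask.astype(np.uint8),cv2.RETR_EXTERNAL,cv2.CHAIN_APPROX_NONE)
    out=[]
    for q in sorted(cs,key=cv2.contourArea)[::-1]:
        if cv2.contourArea(q)<60: break
        X=ray(K,Rw,c,q[:,0],z); r=cv2.minAreaRect((X[:,:2]*1000).astype(np.float32))
        out.append((q[:,0].mean(0).round(0),np.round(r[0],1),np.round(r[1],1),round(r[2],1)))
    return out
E
python3 - <<'E'
from h import *
for n in("top","side"):
    f=np.load(n+"0.npz"); p,d=f["p"],f["d"]; M=model(n); P=cloud(*M,d)
    hsv=cv2.cvtColor(p,cv2.COLOR_RGB2HSV)
    white=(hsv[...,1]<70)&(hsv[...,2]>90)&(d>0)
    for lo,hi,z in((.098,.125,.110),(.045,.065,.056)):
        m=white&(P[...,2]>lo)&(P[...,2]<hi); m=cv2.morphologyEx(m.astype(np.uint8),cv2.MORPH_OPEN,np.ones((2,2)))
        print(n,z); [print(*r) for r in rect(m,*M,z)]
    m=(P[...,2]>.048)&(P[...,2]<.07)&(P[...,1]<.05)&(P[...,1]>-.4); print("rack",rect(m,*M,.057))
    m=(P[...,2]>.014)&(P[...,2]<.032); print("stand",[r for r in rect(m,*M,.023) if 1])
a=cv2.imread("pics/top0.png")
cv2.imwrite("pics/c1.png",np.hstack([cv2.resize(a[170:240,165:235],(400,400)),cv2.resize(a[145:240,280:410],(547,400),interpolation=cv2.INTER_CUBIC)[:,:400]]))
cv2.imwrite("pics/c1.png",np.hstack([cv2.resize(a[170:240,170:230],(257,300),interpolation=cv2.INTER_CUBIC),cv2.resize(a[145:240,280:410],(411,300),interpolation=cv2.INTER_CUBIC)]))
E
```

```text
top 0.11
[194. 204.] [514.7 228.7] [66.  36.9] 12.5
[131. 210.] [499.8 364.8] [55.  19.2] 17.3
top 0.056
[359. 197.] [ 544.3 -139.1] [ 47.2 100.7] 78.7
[331. 191.] [556.9 -74.6] [ 46.3 100.6] 78.8
[387. 203.] [ 531.1 -203.7] [37.  99.4] 78.9
[307. 185.] [567.4 -20.5] [34.3 99.5] 78.9
[484. 291.] [ 340.8 -415.8] [24.3 54.8] 88.3
[460. 289.] [ 343.7 -364.2] [14.8 48.6] 85.7
rack [(array([391., 203.]), array([ 532.3, -208.8]), array([ 50.7, 129.9]), 78.9), (array([302., 183.]), array([571.6, -11.5]), array([ 47.8, 129.4]), 78.9), (array([358., 195.]), array([ 546.7, -136.6]), array([ 47.2, 100.1]), 78.7), (array([330., 189.]), array([559.1, -72.2]), array([ 45.8, 100.3]), 79.0), (array([462., 286.]), array([ 349.5, -368.9]), array([29.6, 63.4]), 76.3)]
stand [(array([ 35., 245.]), array([412.9, 617.3]), array([181.8, 147.5]), 16.4), (array([ 59., 100.]), array([768.9, 596.9]), array([261. , 198.8]), 65.4), (array([218.,  51.]), array([898.1, 199.6]), array([ 38.6, 241.1]), 5.8), (array([226.,  99.]), array([777. , 175.3]), array([104.9,  70.2]), 6.3), (array([144., 102.]), array([763.6,
[... 2662 characters left out ...]
0.8]), array([ 50.8, 232.4]), 2.3), (array([204., 253.]), array([647. , 247.5]), array([72.2, 33. ]), 28.1), (array([211., 312.]), array([614.9, 363.9]), array([32.7, 73.4]), 80.5), (array([224.,  60.]), array([ 792.3, -570.9]), array([91.1, 68. ]), 18.3), (array([300., 244.]), array([475.7, 201.1]), array([14.8, 44.2]), 3.5), (array([383.,  72.]), array([ 256.4, -545.3]), array([76.3, 36. ]), 7.5), (array([336.,  69.]), array([ 402.6, -581.4]), array([ 62. , 146.7]), 8.4), (array([357.,  97.]), array([ 347.2, -371.4]), array([50.9, 61.5]), 85.8), (array([295.,  57.]), array([ 552.4, -633.6]), array([80.1, 63.9]), 1.0), (array([275., 330.]), array([501.2, 379.6]), array([65.3,  6.2]), 16.4)]
```

View pics/c1.png

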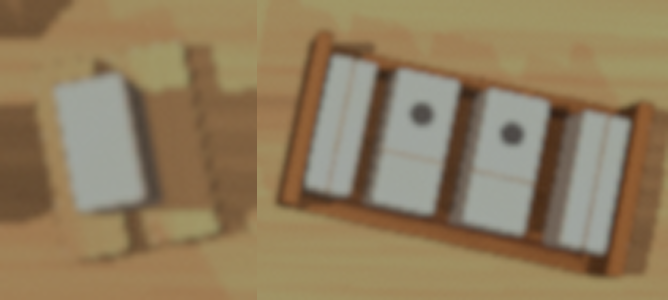

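The crop shows the core, off-white, in the stand at about (100,145), and the rack with its two dotted moulds at (415,140) and (505,165). The mould gap is about 20 mm. Next: a helper that works out moves.

```bash
cat >> h.py <<'E'
def go(pos,ang):
    """units for a move to TCP pos (m), tool y down, tool x at world angle ang (deg)"""
    o=manip.get_obs(); R=Ro.from_quat(o["ee_rot"]); a=np.radians(ang)
    x=np.array([np.cos(a),np.sin(a),0]); y=np.array([0,0,-1.]); T=Ro.from_matrix(np.c_[x,y,np.cross(x,y)])
    off=R.inv().apply(np.array(pos)-o["position"])/.2; tn=(R.inv()*T).as_rotvec()/np.radians(45)
    xa=R.as_matrix()[:,0]
    print("t",round(o["clock"],2),"pos",np.round(o["position"],4),"xang",np.degrees(np.arctan2(xa[1],xa[0])).round(2),"F",np.round(o["ft_force"],1),"offset",np.round(off,3),"turn",np.round(tn,3))
E
python3 -c "
from h import *
go([.5155,.2295,.23],102.9)"
```

```text
t 0.1 pos [0.2275 0.5818 0.2306] xang 68.65 F [ 0.2 -0.2 -0.3] offset [-1.116  0.004 -1.983] turn [-0.    -0.761 -0.002]
```

```bash
python3 -m pendant '{"offset":[[-0.56,0,-0.99],[-0.56,0,-0.99],[-0.56,0,-0.99],[-0.56,0,-0.99],[-0.56,0,-0.99],[-0.56,0,-0.99]],"turn":[[0,-0.76,0],[0,-0.76,0],[0,-0.76,0],[0,-0.76,0],[0,-0.76,0],[0,-0.76,0]]}' 100 40
python3 -c "
from h import *
go([.5155,.2295,.23],102.9)"
```

```text
clock: 0.85
position: [0.3706, 0.4057, 0.2306]
ee_rot: [-0.441, -0.552, 0.553, 0.441]
ft_force: [0.1, 0.9, -0.3]
grip_width: 1.0
t 0.85 pos [0.3706 0.4057 0.2306] xang 102.83 F [ 0.1  0.9 -0.3] offset [-1.02   0.003 -0.511] turn [-0.002 -0.001 -0.001]
```

```bash
python3 -m pendant '{"offset":[[-1,0,-0.51],[-1,0,-0.51],[-1,0,-0.51],[-1,0,-0.51],[-1,0,-0.51],[-1,0,-0.51],[-1,0,-0.51]],"turn":[[0,0,0],[0,0,0],[0,0,0],[0,0,0],[0,0,0],[0,0,0],[0,0,0]]}'
python3 - <<'E'
from h import *
go([.5155,.2295,.0715],102.9)
o=manip.get_obs(); p,d=manip.camera("wrist"); cv2.imwrite("pics/w1.png",p[:,:,::-1])
M=model("wrist",o); P=cloud(*M,d)
hsv=cv2.cvtColor(p,cv2.COLOR_RGB2HSV); w=(hsv[...,1]<80)&(P[...,2]>.1)&(P[...,2]<.118)&(d>0)
print(rect(w,*M,.110)); print(np.median(P[...,2][w]))
E
```

```text
clock: 1.72
position: [0.5135, 0.2353, 0.2305]
ee_rot: [-0.44, -0.553, 0.554, 0.44]
ft_force: [-0.3, 0.0, -0.3]
grip_width: 0.996
t 1.73 pos [0.5135 0.2353 0.2305] xang 103.01 F [-0.3  0.  -0.3] offset [-0.03   0.795 -0.005] turn [-0.002  0.002 -0.001]
[(array([250., 183.]), array([514.7, 232.4]), array([66.4, 34.7]), 13.5), (array([370., 197.]), array([501. , 360.1]), array([58.9, 29.7]), 17.5)]
0.10999592259739982
```

View pics/w1.png

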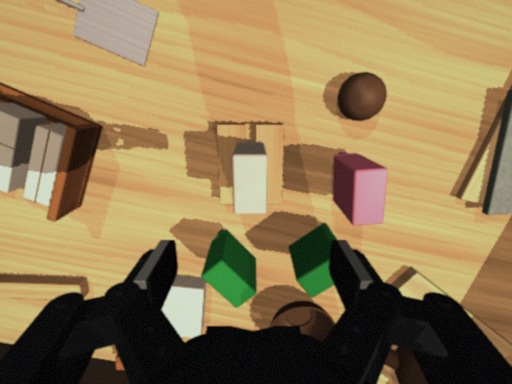

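The wrist view shows the off-white core standing in the stand at about (250,190). It is in line with the jaws, and the green and pink blocks are clear. Descend and grip.

```bash
python3 -m pendant '{"offset":[[-0.022,0.2,0],[-0.022,0.4,0],[-0.022,0.6,0],[-0.022,0.7,0],[-0.022,0.795,0],[-0.022,0.795,0],[-0.022,0.795,0]],"turn":[[0,0,0],[0,0,0],[0,0,0],[0,0,0],[0,0,0],[0,0,0],[0,0,0]]}' 100
python3 -c "
from h import *
go([.515,.2312,.0715],103.2)"
```

```text
clock: 2.65
position: [0.5146, 0.2312, 0.0724]
ee_rot: [-0.44, -0.553, 0.554, 0.44]
ft_force: [0.1, -1.0, 0.3]
grip_width: 0.996
t 2.65 pos [0.5146 0.2312 0.0724] xang 103.02 F [ 0.1 -1.   0.3] offset [-0.     0.005 -0.002] turn [-0.001 -0.004 -0.   ]
```

```bash
python3 -m pendant '{"offset":[[0,0,0],[0,0,0],[0,0,0],[0,0,0],[0,0,0],[0,0,0],[0,0,0],[0,0,0]],"turn":[[0,0,0],[0,0,0],[0,0,0],[0,0,0],[0,0,0],[0,0,0],[0,0,0],[0,0,0]]}' 20 60
python3 -m pendant '{"offset":[[0,-0.02,0],[0,-0.1,0],[0,-0.3,0],[0,-0.5,0],[0,-0.5,0],[0,-0.5,0]],"turn":[[0,0,0],[0,0,0],[0,0,0],[0,0,0],[0,0,0],[0,0,0]]}'
python3 -c "
from h import *
go([.5155,.2295,.0715],102.9)"
```

```text
clock: 3.65
position: [0.515, 0.2315, 0.073]
ee_rot: [0.44, 0.554, -0.553, -0.44]
ft_force: [-0.2, 0.1, 5.1]
grip_width: 0.416
clock: 4.4
position: [0.5145, 0.2312, 0.1727]
ee_rot: [-0.44, -0.553, 0.554, 0.44]
ft_force: [-0.6, -0.1, -2.3]
grip_width: 0.41
t 4.4 pos [0.5145 0.2312 0.1727] xang 103.02 F [-0.6 -0.1 -2.3] offset [-0.01   0.506 -0.003] turn [-0.     0.003  0.   ]
```

```bash
python3 -m pendant '{"offset":[[-0.2,0,0],[-0.5,0,0],[-0.8,0,0],[-0.9,0,0.015],[-0.98,0,0.015],[-0.98,0,0.015],[-0.98,0,0.015]],"turn":[[0,0.1,0],[0,0.2,0],[0,0.35,0],[0,0.45,0],[0,0.54,0],[0,0.54,0],[0,0.54,0]]}'
python3 - <<'E'
from h import *
go([.569,-.022,.18],78.8)
o=manip.get_obs(); p,d=manip.camera("wrist"); cv2.imwrite("pics/w2.png",p[:,:,::-1]); np.savez("w2.npz",p=p,d=d,pos=o["position"],q=o["ee_rot"])
E
```

```text
clock: 5.28
position: [0.5555, 0.0412, 0.1722]
ee_rot: [-0.546, -0.449, 0.45, 0.546]
ft_force: [-0.0, -0.0, -2.4]
grip_width: 0.417
t 5.28 pos [0.5555 0.0412 0.1722] xang 78.9 F [-0.  -0.  -2.4] offset [-0.297 -0.039 -0.127] turn [-0.001  0.002  0.   ]
```

View pics/w2.png

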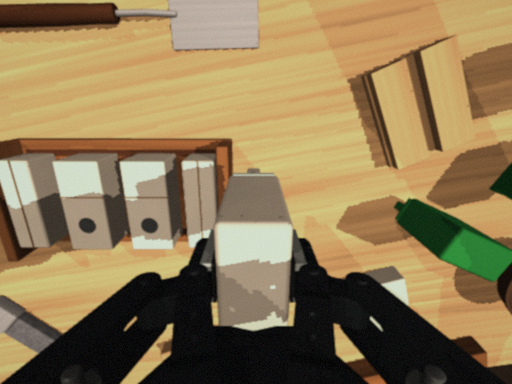

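The view shows the core held upright in the jaws (255,250). The rack's row is at left, with mould r at (90,215), mould l at (150,205) and the gap at about x=118-122. Now I measure it.

```bash
python3 - <<'E'
from h import *
f=np.load("w2.npz"); o=dict(position=f["pos"],ee_rot=f["q"]); M=model("wrist",o); d=f["d"]; P=cloud(*M,d)
a=np.radians(78.8); e=np.array([np.cos(a),np.sin(a)]); fx=np.array([e[1],-e[0]])
def ef(r):
    c=np.array(r[1]); s=c@e; w=r[2][0] if 45<r[3]<135 else r[2][1]
    print(r, "s",s.round(1),"f",(c@fx).round(1),"s-range",(s-w/2).round(1),(s+w/2).round(1))
for nm,m,z in(("moulds",(P[...,2]>.0525)&(P[...,2]<.061)&(P[...,0]<.7),.0565),("core",(P[...,2]>.196)&(P[...,2]<.216)&(P[...,1]>0),.209)):
    print(nm); [ef(r) for r in rect(m&(d>0),*M,z)]
    print(np.median(P[...,2][m]))
print("tcp s,f",o["position"][:2]@e*1000,o["position"][:2]@fx*1000)
# depth-edge along rows in the gap: s of top points per row band
for v in(170,190,205,220):
    t=(P[v,:,2]>.0525)&(P[v,:,2]<.061); s=P[v,:,:2]@e*1000; k=np.flatnonzero(t[:240]); g=np.split(k,np.flatnonzero(np.diff(k)>1)+1); print(v,[(int(x[0]),int(x[-1]),s[x[0]].round(1),s[x[-1]].round(1)) for x in g if len(x)>3])
E
```

```text
moulds
(array([ 84., 203.]), array([ 545.5, -136.8]), array([ 48.4, 100.6]), 78.2) s -28.2 f 561.7 s-range -52.4 -4.0
(array([147., 204.]), array([558.5, -71.7]), array([ 46.2, 100.6]), 78.9) s 38.1 f 561.8 s-range 15.0 61.2
(array([ 20., 214.]), array([ 539.4, -209.8]), array([ 53.2, 116.2]), 78.6) s -101.0 f 569.9 s-range -127.6 -74.4
(array([198., 200.]), array([567.9, -17.3]), array([33.2, 98.1]), 78.8) s 93.3 f 560.4 s-range 76.7 109.9
(array([221., 175.]), array([543.4,  12.1]), array([12.3, 66.4]), 78.8) s 117.4 f 530.7 s-range 111.3 123.6
(array([422., 222.]), array([632.4, 210.3]), array([ 9.3, 36.3]), 50.9) s 329.1 f 579.5 s-range 324.5 333.8
0.056628326500079096
core
(array([253., 268.]), array([550.3,  41.2]), array([59.7, 70.5]), 54.4) s 147.3 f 531.8 s-range 117.5 177.2
0.2097303887276544
tcp s,f 148.28104990148225 536.8838149515676
170 [(0, 29, np.float64(-106.2), np.float64(-79.1)), (54, 99, np.float64(-50.5), np.float64(-6.4)), (120, 165, np.float64(15.8), np.float64(59.5)), (182, 213, np.float64(76.6), np.float64(108.3)), (216, 228, np.float64(111.9), np.float64(123.4))]
190 [(2, 35, np.float64(-111.5), np.float64(-78.1)), (59, 103, np.float64(-50.7), np.float64(-7.1)), (124, 167, np.float64(15.7), np.float64(59.5)), (183, 215, np.float64(75.7), np.float64(109.1)), (217, 224, np.float64(111.8), np.float64(119.2))]
205 [(0, 5, np.float64(-115.3), np.float64(-114.1)), (7, 38, np.float64(-111.5), np.float64(-78.5)), (62, 86, np.float64(-50.3), np.float64(-26.1)), (88, 106, np.float64(-23.8), np.float64(-6.5)), (126, 169, np.float64(16.5), np.float64(59.5)), (185, 216, np.float64(76.8), np.float64(109.4))]
220 [(0, 10, np.float64(-119.5), np.float64(-113.7)), (12, 42, np.float64(-110.8), np.float64(-78.5)), (66, 109, np.float64(-50.5), np.float64(-6.8)), (128, 170, np.float64(15.9), np.float64(60.0)), (186, 214, np.float64(76.5), np.float64(106.8))]
```

```bash
python3 -c "
from h import *
go([.5523,-.1044,.1722],78.8)"
```

```text
t 5.33 pos [0.5555 0.0412 0.1724] xang 78.91 F [-0.1  0.6 -2.8] offset [-0.718  0.001 -0.124] turn [-0.001  0.002  0.   ]
```

```bash
python3 -m pendant '{"offset":[[-0.2,0,-0.04],[-0.4,0,-0.08],[-0.6,0,-0.12],[-0.718,0,-0.124],[-0.718,0,-0.124],[-0.718,0.1,-0.124],[-0.718,0.2,-0.124],[-0.718,0.22,-0.124],[-0.718,0.22,-0.124],[-0.718,0.22,-0.124]],"turn":[[0,0,0],[0,0,0],[0,0,0],[0,0,0],[0,0,0],[0,0,0],[0,0,0],[0,0,0],[0,0,0],[0,0,0]]}'
python3 - <<'E'
from h import *
go([.5523,-.1044,.110],78.8)
p,d=manip.camera("side"); cv2.imwrite("pics/s2.png",cv2.resize(p[90:210,210:350,::-1],(700,600),interpolation=cv2.INTER_CUBIC))
E
```

```text
clock: 6.58
position: [0.5528, -0.1041, 0.1292]
ee_rot: [-0.546, -0.45, 0.449, 0.546]
ft_force: [0.3, 0.5, -3.3]
grip_width: 0.416
t 6.58 pos [ 0.5528 -0.1041  0.1292] xang 78.94 F [ 0.3  0.5 -3.3] offset [-0.002  0.096  0.002] turn [0.    0.003 0.001]
```

View pics/s2.png

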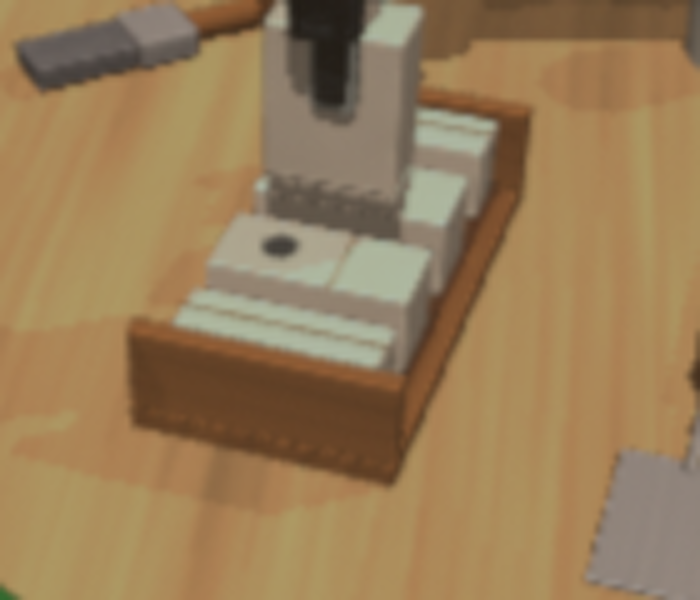

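Core hangs over the gap (330,190), lined up front to back with the moulds. Lower the foot into the gap.

```bash
python3 -m pendant '{"offset":[[0,0.02,0],[0,0.04,0],[0,0.06,0],[0,0.08,0],[0,0.09,0],[0,0.095,0],[0,0.095,0]],"turn":[[0,0,0],[0,0,0],[0,0,0],[0,0,0],[0,0,0],[0,0,0],[0,0,0]]}'
```

```text
clock: 7.5
position: [0.5528, -0.1043, 0.1102]
ee_rot: [-0.546, -0.45, 0.449, 0.546]
ft_force: [-0.3, -0.0, -2.6]
grip_width: 0.412
```

```bash
python3 -m pendant '{"offset":[[-0.01,0,0],[-0.02,0,0],[-0.03,0,0],[-0.035,0,0],[-0.04,0,0],[-0.045,0,0],[-0.05,0,0]],"turn":[[0,0,0],[0,0,0],[0,0,0],[0,0,0],[0,0,0],[0,0,0],[0,0,0]]}'
python3 -m pendant '{"offset":[[-0.003,0,0],[-0.006,0,0],[-0.009,0,0],[-0.01,0,0]],"turn":[[0,0,0],[0,0,0],[0,0,0],[0,0,0]]}'
```

```text
clock: 8.38
position: [0.5509, -0.1138, 0.1102]
ee_rot: [-0.546, -0.45, 0.449, 0.546]
ft_force: [0.0, 2.6, -1.7]
grip_width: 0.413
clock: 8.88
position: [0.5506, -0.1158, 0.1102]
ee_rot: [-0.546, -0.45, 0.449, 0.546]
ft_force: [0.6, 3.0, -1.4]
grip_width: 0.413
```

```bash
for i in 1; do python3 -m pendant '{"offset":[[-0.003,0,0],[-0.006,0,0],[-0.009,0,0],[-0.01,0,0]],"turn":[[0,0,0],[0,0,0],[0,0,0],[0,0,0]]}'; done | grep -E "posi|force"
python3 -m pendant '{"offset":[[-0.002,0,0],[-0.004,0,0],[-0.005,0,0]],"turn":[[0,0,0],[0,0,0],[0,0,0]]}' | grep -E "posi|force"

```

```text
position: [0.5501, -0.1179, 0.1102]
ft_force: [-0.2, 2.4, -1.7]
position: [0.5499, -0.1189, 0.1102]
ft_force: [0.8, 2.5, -2.6]
```

```bash
python3 -m pendant '{"offset":[[-0.003,0,0],[-0.005,0,0],[-0.005,0,0]],"turn":[[0,0,0],[0,0,0],[0,0,0]]}' | grep -E "posi|force"
python3 -m pendant '{"offset":[[-0.003,0,0],[-0.005,0,0],[-0.005,0,0]],"turn":[[0,0,0],[0,0,0],[0,0,0]]}' | grep -E "posi|force"
```

```text
position: [0.5498, -0.1196, 0.1102]
ft_force: [0.8, 3.3, -1.8]
position: [0.5498, -0.1197, 0.1102]
ft_force: [0.2, 6.2, -2.3]
```

Mould r met its buffer: 6 N and no more travel, with the TCP at s≈-10.6 mm. Now the other one, expected at about +28.5 mm from here.

```bash
python3 -m pendant '{"offset":[[0.02,0,0],[0.04,0,0],[0.06,0,0],[0.08,0,0],[0.09,0,0],[0.1,0,0],[0.105,0,0],[0.11,0,0],[0.115,0,0],[0.12,0,0],[0.12,0,0]],"turn":[[0,0,0],[0,0,0],[0,0,0],[0,0,0],[0,0,0],[0,0,0],[0,0,0],[0,0,0],[0,0,0],[0,0,0],[0,0,0]]}' | grep -E "posi|force"
python3 -m pendant '{"offset":[[0.003,0,0],[0.006,0,0],[0.009,0,0],[0.01,0,0]],"turn":[[0,0,0],[0,0,0],[0,0,0],[0,0,0]]}' | grep -E "posi|force"
```

```text
position: [0.5544, -0.0961, 0.1103]
ft_force: [0.5, -2.0, -1.8]
position: [0.5548, -0.094, 0.1102]
ft_force: [0.5, -2.5, -2.9]
```

```bash
python3 -m pendant '{"offset":[[0.003,0,0],[0.006,0,0],[0.009,0,0]],"turn":[[0,0,0],[0,0,0],[0,0,0]]}' | grep -E "posi|force"
python3 -m pendant '{"offset":[[0.003,0,0],[0.005,0,0],[0.005,0,0]],"turn":[[0,0,0],[0,0,0],[0,0,0]]}' | grep -E "posi|force"
python3 -m pendant '{"offset":[[0.003,0,0],[0.005,0,0],[0.005,0,0]],"turn":[[0,0,0],[0,0,0],[0,0,0]]}' | grep -E "posi|force"
```

```text
position: [0.5552, -0.0922, 0.1103]
ft_force: [0.7, -2.4, -2.7]
position: [0.5553, -0.0916, 0.1103]
ft_force: [-0.3, -4.1, -2.8]
position: [0.5553, -0.0914, 0.1102]
ft_force: [-1.1, -6.7, -2.7]
```

Both are on their buffers: the foot travelled 28.8 mm, and 28.5 mm was expected. Now centre.

```bash
python3 -m pendant '{"offset":[[-0.02,0,0],[-0.04,0,0],[-0.06,0,0],[-0.072,0,0],[-0.072,0,0],[-0.072,0,0]],"turn":[[0,0,0],[0,0,0],[0,0,0],[0,0,0],[0,0,0],[0,0,0]]}'
python3 - <<'E'
from h import *
o=manip.get_obs();a=np.radians(78.8); x=np.array(o["position"][:2])*1000
print("s",x@[np.cos(a),np.sin(a)],"R",Ro.from_quat(o["ee_rot"]).as_matrix().round(4))
go([.5525,-.1055,.11],78.8)
p,d=manip.camera("side"); cv2.imwrite("pics/s3.png",cv2.resize(p[90:210,210:350,::-1],(700,600),interpolation=cv2.INTER_CUBIC))
E
```

```text
clock: 14.25
position: [0.5526, -0.1054, 0.1102]
ee_rot: [-0.546, -0.45, 0.449, 0.546]
ft_force: [-1.2, 0.9, -3.2]
grip_width: 0.41
s 3.9697770195479722 R [[ 1.918e-01  6.000e-04 -9.814e-01]
 [ 9.814e-01  1.000e-03  1.918e-01]
 [ 1.100e-03 -1.000e+00 -4.000e-04]]
t 14.25 pos [ 0.5526 -0.1054  0.1102] xang 78.94 F [-1.2  0.9 -3.2] offset [-0.001  0.001  0.   ] turn [0.001 0.003 0.001]
```

View pics/s3.png

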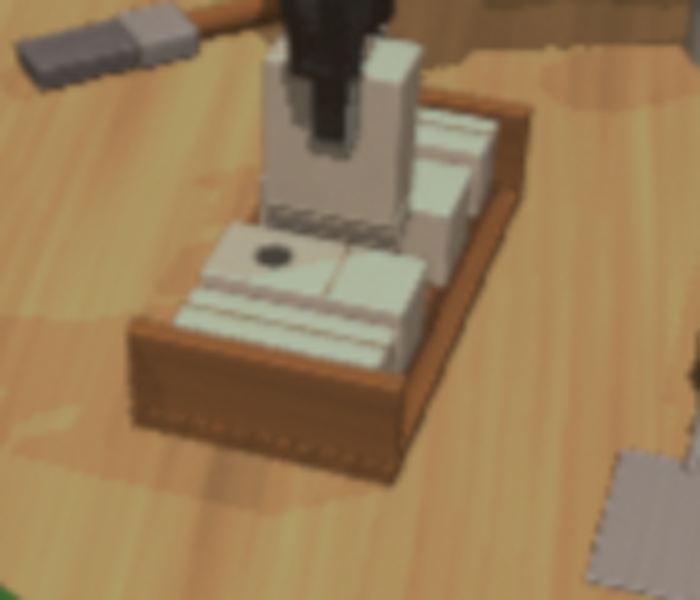

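The moulds are spread and the core is centred over the gap. Lower by feel.

```bash
python3 -m pendant '{"offset":[[-0.001,0.008,0],[-0.001,0.016,0],[-0.001,0.024,0],[-0.001,0.032,0],[-0.001,0.036,0],[-0.001,0.036,0]],"turn":[[0,0,0],[0,0,0],[0,0,0],[0,0,0],[0,0,0],[0,0,0]]}' | grep -E "posi|force"
python3 -m pendant '{"offset":[[0,0.004,0],[0,0.008,0],[0,0.012,0],[0,0.015,0],[0,0.015,0]],"turn":[[0,0,0],[0,0,0],[0,0,0],[0,0,0],[0,0,0]]}'| grep -E "posi|force"
```

```text
position: [0.5525, -0.1056, 0.103]
ft_force: [-0.6, 0.2, -3.4]
position: [0.5525, -0.1055, 0.0999]
ft_force: [-0.4, -0.5, -3.0]
```

```bash
python3 -m pendant '{"offset":[[0,0.005,0],[0,0.01,0],[0,0.015,0],[0,0.02,0],[0,0.02,0]],"turn":[[0,0,0],[0,0,0],[0,0,0],[0,0,0],[0,0,0]]}'| grep -E "posi|force"
python3 -m pendant '{"offset":[[0,0.01,0],[0,0.02,0],[0,0.03,0],[0,0.04,0],[0,0.05,0],[0,0.05,0]],"turn":[[0,0,0],[0,0,0],[0,0,0],[0,0,0],[0,0,0],[0,0,0]]}'| grep -E "posi|force"
```

```text
position: [0.5524, -0.1056, 0.0958]
ft_force: [0.8, -0.4, -2.2]
position: [0.5523, -0.1055, 0.0856]
ft_force: [-0.7, -0.8, -1.9]
```

Entered freely. About 11 mm is left to the board.

```bash
python3 -m pendant '{"offset":[[0,0.01,0],[0,0.02,0],[0,0.03,0],[0,0.04,0],[0,0.04,0]],"turn":[[0,0,0],[0,0,0],[0,0,0],[0,0,0],[0,0,0]]}'| grep -E "posi|force"
python3 -m pendant '{"offset":[[0,0.004,0],[0,0.008,0],[0,0.01,0],[0,0.01,0]],"turn":[[0,0,0],[0,0,0],[0,0,0],[0,0,0]]}'| grep -E "posi|force"
```

```text
position: [0.5522, -0.1055, 0.0774]
ft_force: [-0.5, 0.2, -2.3]
position: [0.5522, -0.1055, 0.0754]
ft_force: [0.0, 0.5, -2.6]
```

```bash
python3 -m pendant '{"offset":[[0,0.002,0],[0,0.004,0],[0,0.005,0]],"turn":[[0,0,0],[0,0,0],[0,0,0]]}'| grep -E "posi|force"
```

```text
position: [0.5523, -0.1055, 0.075]
ft_force: [-3.6, 0.6, 7.8]
```

On the board (about 10 N). Release.

```bash
python3 -m pendant '{"offset":[[0,-0.001,0],[0,-0.001,0],[0,-0.001,0],[0,-0.001,0],[0,-0.001,0],[0,-0.001,0],[0,-0.001,0],[0,-0.001,0]],"turn":[[0,0,0],[0,0,0],[0,0,0],[0,0,0],[0,0,0],[0,0,0],[0,0,0],[0,0,0]]}' 100
python3 -m pendant '{"offset":[[0,-0.05,0],[0,-0.15,0],[0,-0.3,0],[0,-0.5,0],[0,-0.7,0],[0,-0.7,0],[0,-0.7,0]],"turn":[[0,0,0],[0,0,0],[0,0,0],[0,0,0],[0,0,0],[0,0,0],[0,0,0]]}'
python3 - <<'E'
from h import *
o=manip.get_obs(); p,d=manip.camera("wrist"); M=model("wrist",o); P=cloud(*M,d)
a=np.radians(78.8); e=np.array([np.cos(a),np.sin(a)]); fx=np.array([e[1],-e[0]])
for z,lo,hi in((.112,.106,.118),(.0565,.052,.061)):
    m=(P[...,2]>lo)&(P[...,2]<hi)&(d>0)&(abs(P[...,1]+.1)<.15)
    print(z,np.median(P[...,2][m]));[print(r,"s",np.array(r[1])@e,"f",np.array(r[1])@fx) for r in rect(m,*M,z)]
q,_=manip.camera("side")
cv2.imwrite("pics/end.png",np.hstack([cv2.resize(p[100:300,150:370,::-1],(400,364)),cv2.resize(q[90:210,210:350,::-1],(400,364),interpolation=cv2.INTER_CUBIC)]))
E
```

```text
clock: 19.55
position: [0.5523, -0.1055, 0.0752]
ee_rot: [-0.546, -0.45, 0.449, 0.546]
ft_force: [0.4, 0.0, -0.6]
grip_width: 0.998
clock: 20.42
position: [0.5521, -0.1056, 0.2152]
ee_rot: [-0.545, -0.45, 0.449, 0.546]
ft_force: [-0.2, -0.1, -0.2]
grip_width: 1.001
0.112 0.11256244341060596
(array([253., 188.]), array([ 553. , -105.3]), array([35.6, 65.9]), 78.9) s 4.117018366374704 f 562.9210780915661
0.0565 0.056758467662444134
(array([217., 170.]), array([ 544. , -145.5]), array([45.9, 99.3]), 78.8) s -37.06548803964255 f 561.9007026124661
(array([289., 171.]), array([559.8, -64.4]), array([44.8, 99.3]), 79.0) s 45.55887780845243 f 561.6473881830436
(array([169., 170.]), array([ 533. , -201.5]), array([33.5, 99.2]), 78.8) s -94.13555460261696 f 561.9873195719435
(array([327., 171.]), array([569. , -20.2]), array([33.6, 98.2]), 78.9) s 90.70405170611045 f 562.0870172883334
(array([147., 169.]), array([ 528.1, -226.5]), array([ 14.4, 129.2]), 78.8) s -119.61118180732461 f 562.0364980912318
(array([349., 170.]), array([574.5,   4.8]), array([ 14.1, 129.6]), 78.8) s 116.29621952155009 f 562.6264118622546
```

View pics/end.png

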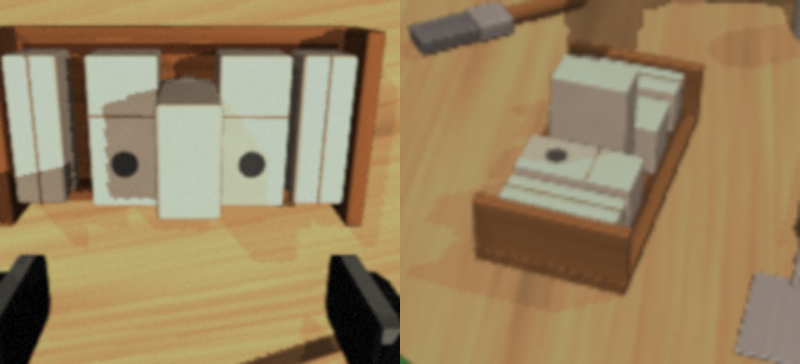

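The core stands upright and square between the middle moulds. In the left crop it is at (188,150), with the fingers open and clear. Its top is at 112.6 mm (112 expected), 1 mm off the middle front to back.

```bash
python3 -c "
from workcell import manip
print(manip.hand_in())"
```

```text
the job is handed in; nothing more can be done
None
```

The plaster core now stands in the rack between the two middle moulds, released and clear of the gripper, and I handed the job in at about 20.5 s of the 51 s allowed.

- **Moulds:** I pushed each one outwards with the core's foot until it met its buffer, pressing with about 6–7 N. The foot's travel implies a gap of about 38.8 mm, against the 38.5 mm you gave. This was done with the core's foot about 47 mm above the table, well clear of the board.
- **Lowering:** the core went down between the moulds without catching, and its foot met the board at about 10 N before I let go.
- **Last check (wrist camera):** the core's top is at 112.6 mm, where 112 mm means the foot is on the board. It is square to the row within about 0.1° and about 1 mm off the rack's middle front to back. I judged it upright from the pictures and did not measure the tilt.
- **Disagreements:** early on, the top and wrist cameras differed by 2–4 mm in y, so I used the wrist camera and touch for the fit. None of the last checks failed.

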